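# Bring the gap in a coaster's border to the front on the banding wheel

## Robot

A 7-joint arm with a two-finger parallel gripper is mounted at the origin on a cart in front of the work surface, level with it; the furniture and walls round the work are solid. World frame = base frame: x ahead of the robot, y to its left, z up, the work surface at z = 0. Lengths are in m, angles in rad, forces in N, time in s.
With the tool pointing down it reaches from about 0.35 to 0.9 m from the base axis. Payload 8.1 kg.
Tool frame: the origin (TCP) lies midway between the tips of the shut fingers; the grasp point (between the pads) lies 19 mm behind it; z points along the fingers, y is the line along which they close (so a half turn about z gives the same grasp; the last joint's range is limited). The gripper opens to 92 mm and grips with 3 to 60 N. Pads are 19 mm wide; open, the fingers measure 130 mm over their backs; the gripper's body (75 mm by 190 mm) begins 47 mm behind the grasp point.
Start: joints at [1.156, 0.434, 0.025, 1.573, -0.012, 1.134, -0.075], TCP at [0.192, -0.595, 0.227] pointing down, gripper open.
Joint ranges: [-2.62, 2.62], [-0.44, 2.09], [-1.27, 1.32], [0.08, 2.57], [-1.32, 4.46], [0.12, 2], [-2.74, 2.74]. Speed limits (rad/s): [2.22, 2.22, 3.01, 3.01, 3.14, 3.14, 3.14].

## Interface

Orientations are given as a rotation vector (axis times angle).
In Python, from cell import arm gives the robot as it stands.
- The arm moves only by the tool carry_out, never from a script. Its arguments are lists of equal length, an entry for each row: "claw": the finger opening in cm, from 0 to 9.18; "delta_pos": the shift along the tool's x, y, z in cm, a list of three; "angular": the turn, a rotation vector about the tool's x, y, z in rad, a list of three. In form: {"claw": [claw, ...], "delta_pos": [[dx, dy, dz], ...], "angular": [[ax, ay, az], ...]}. A call has 1 to 20 rows; each row shifts and turns the commanded pose from where the row before left it, along the tool's axes as they then stand; what a row does not reach is not made up. A row lasts 1/10 s, in which the tool goes at most 50 mm and 8.59 degrees, less where a joint would pass 70% of its speed; a pose out of reach is approached as far as the arm can. A call with a gripper value outside its range is refused whole. The fingers move at their own pace and stop on an object; "force" is the grip in N (left out, the last holds). Time passes only in rows, so rows that do not move let the fingers close. It gives the time, the measured TCP pose, the force, the opening and the grip force at its end, in the units of the state.
- arm.observe(): the state, without advancing time (a new reading comes with each control period).
- arm.get_image(name): name is "scene" or "top" or "wrist"; returns a dict with "frame" (384x512x3 uint8, red, green, blue), "mtx" (3x3 intrinsics, pixels), "T" (4x4, takes a point from camera to world coordinates). Camera axes: x right, y down, z forward; pixel columns grow to the right and rows downward; lengths in m; the calibration is good to about 2 mm. The wrist camera is an equidistant fisheye: a pixel r from the principal point sees the ray r / f radians off the axis. A picture is of the moment at which its call begins. There is no depth.
- arm.sign_off(): hands the job in; it is judged then, once.
Trained networks look in a picture, given as the dict that the camera call returned (one of the last four; its "shot" number tells which), for a name from the list of things; names that differ only in an ending like _2 or _b are one class to them, and where a whole thing is asked for, a point or a joint stands for the part that bears it (a point fixed in the world has none). Each returns a list of dicts, best first, with "conf" (0 to 1); they miss things now and then, are a little off and sometimes report something else, mostly with a low value. They report only what shows in the picture. A call takes as long as a camera call. They do not tell look-alikes from the thing itself.
- arm.look_for(label, picture): "centre" ([column, row] as shares, 0 to 1, of the picture: columns of its width, rows of its height, amid what is visible of it).
- arm.trace(label, picture): "region" (384x512 bool, what is visible of it) and "centre" ([column, row] as shares, 0 to 1, of the picture: columns of its width, rows of its height, amid what is visible of it).
- arm.place_of(label, picture): "centre" ([column, row] as shares, 0 to 1, of the picture: columns of its width, rows of its height: a listed point, or the origin of a listed thing).
The state is a dict: "clock": time; "joints": joint angles; "dq": joint speeds; "joint_efforts": joint torques, N m; "position": TCP position; "ee_rot": TCP orientation; "force": force on the tool from outside, world axes, zero at the start; "ft_torque": the same for the moment, N m; "width": opening from 0.0 (shut) to 1.0 (fully open); "gripper_force": force on a finger pad.
Only numpy, scipy, OpenCV 4.12 (cv2) and the standard library are available. Lean on these libraries where they do the work, as an engineer would, in place of code of your own. Each camera call takes 0.05 s, during which the arm holds its last target. There are 200 camera calls.

## Task

A round mosaic coaster lies loose in the middle of the banding wheel (turntable); two neighbouring metal discs of its border are still to be laid. So that they can be laid from the front, rest the fingertips lightly on the bare rim of the wheel and follow the rim round steadily, so that the wheel turns under them until the gap in the border faces straight towards the front edge of the bench (the robot's side), then come clear. Do not touch the coaster with its freshly laid discs, do not spin the wheel, and leave everything on the bench where it lies, the waiting discs too.

Things in the scene. Friction and masses are not known exactly. Their poses are not given: they have to be found in the camera images.
- banding_wheel: banding wheel: a heavy cast foot fixed to the bench that carries a round flat head on an upright axis. The head is 212 mm across; its flat top is 74 mm above the bench. The origin is not on the axis: use wheel_centre
- banding_wheel_head (a joint): turn of the head about the upright axis, rad, growing anticlockwise seen from above; its zero means nothing here (the gap is told by gap). Turns without end either way; it stops at once when let go: 0.02 N m of friction plus 0.05 N m per rad/s. A shut fingertip pressed on the top with 2 to 8 N drives it; slip and give lose about 0.1 rad a stroke, so watch the gap
- wheel_centre (a point): point on the axis at the height of the head's flat top, where the coaster stands. The bare rim to touch is the ring from 57 mm (edge of the coaster) to 106 mm (edge of the head) from here; its middle is at about 84 mm, where a shut gripper's tips clear the coaster by more than 10 mm
- coaster: dark wooden coaster, 114 mm across, 9 mm thick, lying loose in the middle of the head and riding round with it. On it a round tile (52 mm) and round this a border of eight pale polished discs, 24 mm across, 9 mm high (tops 18 mm above the wheel's rim), stuck 36 degrees apart on a circle of 42 mm radius; two neighbouring places are empty. Origin: centre of its underside
- gap (a point): middle of the gap in the border: on top of the wood, 42 mm from the coaster's centre, midway between the two empty places
- front_point (a point): where gap has to come: 42 mm from the axis, straight towards the front edge of the bench (world -x from the axis), at the same height. It does not turn with the head
- waiting_disc_a: one of the two pale polished discs (24 mm across, 9 mm high) that wait on the bench to the right of the wheel; origin: centre of its underside. Leave it lying
- waiting_disc_b: the other waiting disc, same size. Leave it lying
- mug: white mug with a handle, 92 mm across, 95 mm high, standing near the front edge of the bench on the right; origin: about the centre of its underside. Bystander
- masking_tape: roll of masking tape lying flat, 96 mm across, 25 mm high, left of the wheel; origin: centre of its underside. Bystander
- scissors: scissors lying flat, 199 x 87 x 9 mm, between the wheel and the front edge of the bench. Bystander
- glue_tube: tube of glue lying down, 166 x 49 x 33 mm, left of the wheel. Bystander
- spare_tile: round glazed tile, 52 mm across, 7 mm thick, lying behind and right of the wheel. Bystander
- pencil: pencil lying on the bench right of the wheel, about 180 mm long, 8 mm thick. Bystander
There are look-alikes about, which are no part of the job. What is meant by the coaster is not orange or red, and is the larger of those in its own colour.

How it is judged:
By the outcome, as a careful person would: the job done as asked, in the order asked, and still so for the second after the job is handed in, with the robot touching nothing.
It also fails if it takes over 51 s, if anything falls off the work surface, if the arm or the gripper's body presses on something with over 40 N, if the wrist force passes 120 N, or if a joint passes its speed limit or range.

## Working session

There is one attempt and no reset: what is moved stays moved. The work goes in short steps, Python scripts to look and compute and a tool call to move; the robot and the scene stay as the last step left them, time stands still between calls to the robot, and variables do not carry over. Pictures are saved under pics/ and viewed, at most 10 in all, crops included, and the job is handed in when it is done.

Besides the shell and the picture viewer there is one more tool, called after ">>>" as name(argument=value, ...) on one line, values as JSON. carry_out: Moves the arm, as the interface text tells. Its arguments: {"type":"object","properties":{"claw":{"type":"array","items":{"type":"number"}},"delta_pos":{"type":"array","items":{"type":"array","items":{"type":"number"}}},"angular":{"type":"array","items":{"type":"array","items":{"type":"number"}}},"force":{"type":"number"}},"required":["claw","delta_pos","angular"]}

```bash
mkdir -p pics
cat > h.py <<'E'
import numpy as np, cv2
from cell import arm
def ray(p,uv):
    K,T=p["mtx"],p["T"]; d=np.array([(uv[0]-K[0,2])/K[0,0],(uv[1]-K[1,2])/K[1,1],1.])
    return T[:3,3],T[:3,:3]@d
def at_z(p,c,z):
    o,d=ray(p,(c[0]*512,c[1]*384)); return o+d*(z-o[2])/d[2]
def px(p,X):
    q=np.linalg.inv(p["T"])@np.r_[X,1]; q=p["mtx"]@q[:3]; return q[:2]/q[2]
def save(p,n,box=None,s=1.5):
    f=p["frame"][:,:,::-1]
    if box: f=f[box[1]:box[3],box[0]:box[2]]
    cv2.imwrite("pics/"+n,cv2.resize(f,None,fx=s,fy=s,interpolation=cv2.INTER_CUBIC))
E
python3 - <<'E'
from h import *
np.set_printoptions(precision=4,suppress=True)
s=arm.observe(); print(s)
Z={"banding_wheel":0,"wheel_centre":.074,"coaster":.074,"gap":.083,"front_point":.083,"waiting_disc_a":0,"mug":0,"masking_tape":0}
for n in ["top","scene"]:
    p=arm.get_image(n); save(p,n+"0.png"); print(n,p["T"][:3,3])
    for l,z in Z.items():
        for r in arm.place_of(l,p)[:4]: print(l,round(r["conf"],2),np.array(r["centre"])*[512,384],at_z(p,r["centre"],z))
E
```

```text
{'clock': 0.0, 'joints': array([ 1.1564,  0.4352,  0.025 ,  1.5741, -0.0116,  1.134 , -0.0751]), 'dq': array([ 0.0001, -0.0002, -0.002 ,  0.0005,  0.0016, -0.0014, -0.0007]), 'joint_efforts': array([  0.0004, -66.7834,   0.9854, -31.4452,  -0.0605,   0.0432,
         0.0001]), 'position': array([ 0.1915, -0.5944,  0.2259]), 'ee_rot': array([-3.1019, -0.4874,  0.0006]), 'force': array([0.2937, 0.5062, 0.7805]), 'ft_torque': array([0.008 , 0.0279, 0.0217]), 'gripper_force': 0.0, 'width': 0.9972575999677908}
top [0.396  0.0016 1.1981]
banding_wheel 0.95 [199.7824 201.7152] [0.5696 0.139  0.    ]
coaster 0.72 [181.6064 129.408 ] [0.7506 0.1852 0.074 ]
coaster 0.69 [201.0112 192.4992] [0.583  0.1282 0.074 ]
coaster 0.58 [200.0896 275.4816] [0.3727 0.1231 0.074 ]
coaster 0.57 [273.2032 159.8976] [ 0.6727 -0.0571  0.074 ]
gap 0.97 [188.5184 112.3968] [0.7947 0.1676 0.083 ]
gap 0.92 [266.3936 171.9168] [ 0.6383 -0.0394  0.083 ]
gap 0.67 [197.7856 193.3824] [0.579  0.1354 0.083 ]
gap 0.64 [188.9792 183.2064] [0.6051 0.1588 0.083 ]
front_point 0.75 [200.192  204.5184] [0.5504 0.1282 0.083 ]
fr
[... 680 characters left out ...]
5  0.074 ]
coaster 0.73 [219.4944 210.3168] [0.5842 0.1402 0.074 ]
coaster 0.58 [263.424  170.9184] [ 0.6566 -0.0355  0.074 ]
coaster 0.57 [258.6112 285.0816] [0.3335 0.1406 0.074 ]
gap 0.98 [182.4256 172.4928] [0.7514 0.188  0.083 ]
gap 0.97 [261.9904 293.7984] [0.3059 0.145  0.083 ]
gap 0.93 [266.1888 179.2896] [ 0.6184 -0.0253  0.083 ]
gap 0.68 [207.9744 204.9024] [0.6097 0.164  0.083 ]
front_point 0.74 [228.7104 223.296 ] [0.5282 0.136  0.083 ]
waiting_disc_a 0.57 [278.9888 220.4928] [ 0.519  -0.0196  0.    ]
waiting_disc_a 0.37 [269.1072 206.016 ] [ 0.5784 -0.0168  0.    ]
mug 0.89 [377.1904 218.6112] [ 0.3944 -0.2881  0.    ]
masking_tape 0.98 [170.9056 282.816 ] [0.473  0.3367 0.    ]
```

View pics/top0.png

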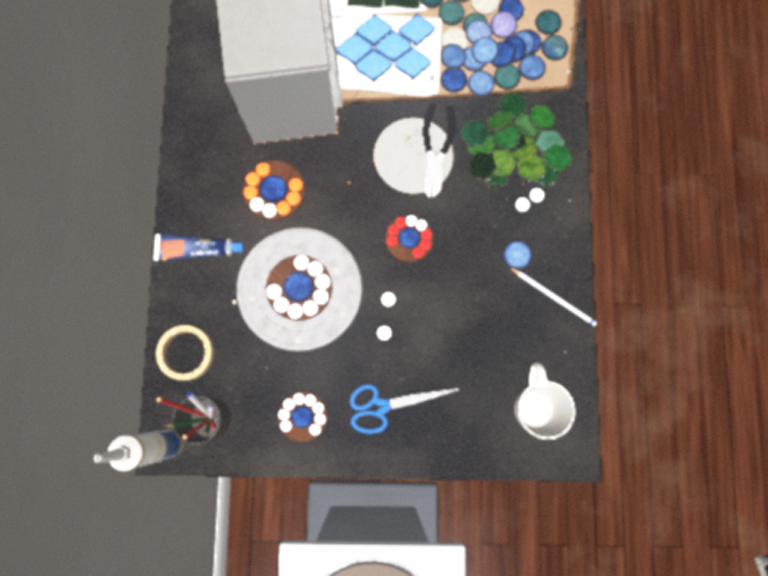

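View pics/scene0.png

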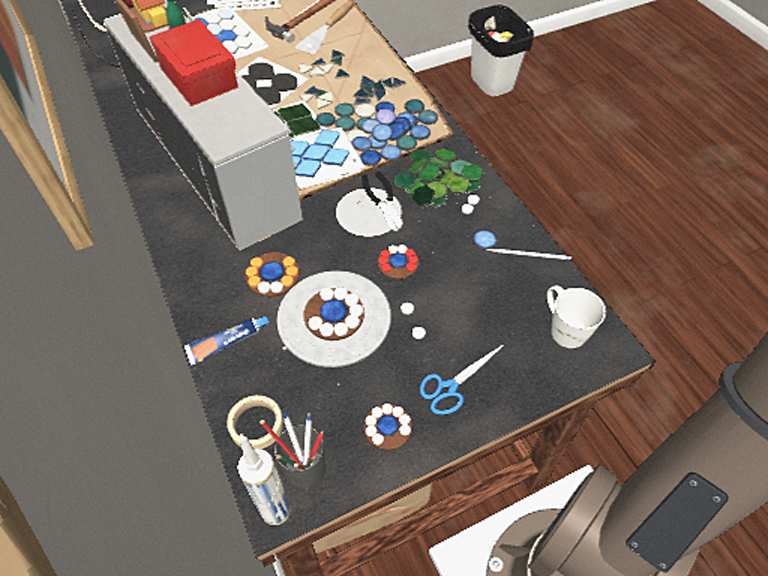

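The coaster candidates in the top image are orange at (182,125), red at (273,159), the small pale one at (201,277), and the large pale one on the wheel at (200,191). The last fits: it has pale discs, is the larger of its colour, and lies on the wheel. Its gap opens up and to the left. Next I'll measure it precisely and confirm in a crop.

```bash
cat >> h.py <<'E'
from scipy.optimize import least_squares
def measure(p,c0,rmax=.062):
    "white disc blobs near c0 -> coaster centre, gap angle"
    f=p["frame"].astype(int); m=((f.min(2)>205)).astype(np.uint8)
    yy,xx=np.mgrid[:384,:512]
    K,T=p["mtx"],p["T"]
    d=np.stack([(xx+.5-K[0,2])/K[0,0],(yy+.5-K[1,2])/K[1,1],np.ones(xx.shape)],-1)@T[:3,:3].T
    X=T[:3,3]+d*((.092-T[2,3])/d[...,2])[...,None]
    q=X[...,:2]; rel=q-c0[:2]; r=np.hypot(*np.moveaxis(rel,-1,0))
    w=(m>0)&(r<rmax)&(r>.025); P=q[w]
    # template fit: centre, gap angle; 8 discs at +-36*k from the gap
    offs=np.deg2rad(36*np.arange(8)-126+180)
    def cost(v):
        a=v[2]+offs; D=np.c_[v[0]+.042*np.cos(a),v[1]+.042*np.sin(a)]
        dd=np.min(np.linalg.norm(q[r<.075][:,None]-D,axis=2),1)
        soft=1/(1+np.exp((dd-.012)/.0015)); return soft-w[r<.075]
    best=min((least_squares(cost,[c0[0],c0[1],a]) for a in np.arange(0,2*np.pi,.3)),key=lambda s:s.cost)
    return best.x,best.cost,w.sum()
E
python3 - <<'E'
from h import *
np.set_printoptions(precision=4,suppress=True)
for n in ["top","scene"]:
    p=arm.get_image(n)
    x,c,k=measure(p,np.array([.583,.133])); print(n,x,c,k,np.degrees(x[2])%360)
    for r in arm.trace("banding_wheel",p)[:1]:
        R=r["region"].astype(np.uint8)
        cn=max(cv2.findContours(R,0,2)[0],key=cv2.contourArea)[:,0]
        P=np.array([at_z(p,(u+.5)/[512,384],.074)[:2] for u in cn])
        s=least_squares(lambda v:np.hypot(*(P-v[:2]).T)-v[2],[.58,.13,.1],loss="soft_l1",f_scale=.002).x; print("wheel",s, r["conf"])
    if n=="top":
        f=p["frame"].copy(); 
        for X in ([*x[:2],.074],[x[0]+.042*np.cos(x[2]),x[1]+.042*np.sin(x[2]),.083],[x[0]-.042,x[1],.083]):
            cv2.circle(f,tuple(int(round(v)) for v in px(p,X)),1,(255,0,255),-1)
        p2=dict(p,frame=f); save(p2,"crop.png",(140,110,270,300),3)
E
```

```text
top [0.5833 0.1316 0.8531] 164.6827511575695 944 48.876965285791954
scene [0.5783 0.1321 0.8475] 126.94986456925089 674 48.55891608855025
wheel [0.5769 0.1329 0.1055] 0.73
```

View pics/crop.png

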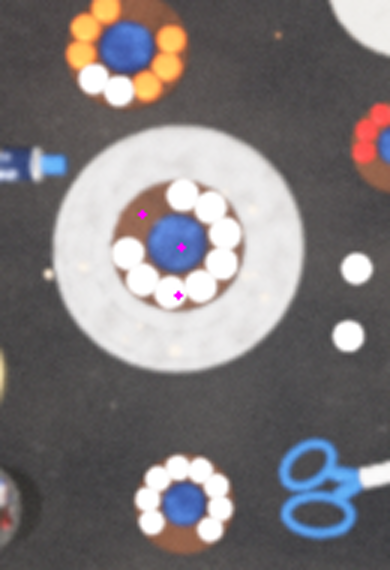

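The crop confirms the big pale coaster on the wheel. Its gap is at 48.7° and both views agree. It has to go to 180°, so the wheel needs about +2.29 rad anticlockwise. I'll use the axis at about (0.580, 0.132). First I transit to the front of the rim with the fingers shut.

>>> carry_out(claw=[0,0,0,0,0,0,0,0,0,0,0,0,0,0,0,0,0,0,0,0], delta_pos=[[0.5,-0.6,0],[1,-1.2,0],[1.5,-1.7,0],[1.7,-1.9,0],[1.7,-1.9,0],[1.7,-1.9,0],[1.7,-1.9,0],[1.7,-1.9,0],[1.7,-1.9,0],[1.7,-1.9,0],[1.7,-1.9,0],[1.7,-1.9,0],[1.7,-1.9,0],[1.7,-1.9,0],[1.7,-1.9,0],[1.7,-1.9,0],[1.7,-1.9,0],[1.7,-1.9,0],[1.7,-1.9,0],[1.7,-1.9,0]], angular=[[0,0,0],[0,0,0],[0,0,0],[0,0,0],[0,0,0],[0,0,0],[0,0,0],[0,0,0],[0,0,0],[0,0,0],[0,0,0],[0,0,0],[0,0,0],[0,0,0],[0,0,0],[0,0,0],[0,0,0],[0,0,0],[0,0,0],[0,0,0]], force=10)

```text
clock: 3.1
position: [0.3856, -0.1549, 0.2269]
ee_rot: [3.103, 0.488, 0.0]
force: [0.2, -0.7, -0.4]
width: 0.005
gripper_force: 0.0
```

>>> carry_out(claw=[0,0,0,0,0,0,0,0,0,0,0,0,0,0], delta_pos=[[1.7,-1.9,0],[1.7,-1.9,0],[1.7,-1.9,0],[1.7,-1.9,0],[1.7,-1.9,0.5],[1.7,-1.9,1],[1.7,-1.9,1],[1.7,-1.9,1],[1.7,-1.9,1],[1.5,-1.7,1],[1,-1.2,1],[0.5,-0.6,0.5],[0,0,0],[0,0,0]], angular=[[0,0,0],[0,0,0],[0,0,0],[0,0,0],[0,0,0],[0,0,0],[0,0,0],[0,0,0],[0,0,0],[0,0,0],[0,0,0],[0,0,0],[0,0,0],[0,0,0]])

```text
clock: 4.5
position: [0.4963, 0.0952, 0.1569]
ee_rot: [3.103, 0.487, -0.0]
force: [0.2, -0.4, 0.4]
width: 0.003
gripper_force: 0.0
```

```bash
cat >> h.py <<'E'
from scipy.spatial.transform import Rotation as Ro
def rel(c,r=.084):
    "pose vs axis; shift in tool frame (cm) to the rim point where tool y is the tangent"
    s=arm.observe(); M=Ro.from_rotvec(s["ee_rot"]).as_matrix(); y=M[:,1]
    th=np.arctan2(y[1],y[0])-np.pi/2
    g=np.r_[c[0]+r*np.cos(th),c[1]+r*np.sin(th),.074]-s["position"]
    print("t",s["clock"],"pos",s["position"],"r",np.hypot(*(s["position"][:2]-c)),"th",np.degrees(th)%360,"tool z",M[:,2],"shift cm",M.T@g*100,"F",s["force"],"q",s["joints"],"w",s["width"])
C=np.array([.580,.132])
E
python3 - <<'E'
from h import *
np.set_printoptions(precision=4,suppress=True)
rel(C)
for n in ["top","scene"]:
    p=arm.get_image(n)
    x,c,k=measure(p,C,.054); print(n,x,c,k,np.degrees(x[2])%360)
    # wheel edge by brightness against the dark bench
    f=p["frame"]; m=cv2.inRange(f,(120,120,120),(255,255,255)); m[:]=cv2.morphologyEx(m,3,np.ones((3,3)))
    u=px(p,[*C,.074]); P=[]
    for a in np.radians(np.arange(10,360,4)):   # edge points along radials
        rr=np.arange(.085,.125,.0005); I=[f[int(v),int(h)].mean() for h,v in (px(p,[C[0]+r*np.cos(a),C[1]+r*np.sin(a),.074]) for r in rr)]
        d=np.diff(I); j=d.argmin()
        if d[j]<-25: P.append(C+rr[j]*np.array([np.cos(a),np.sin(a)]))
    P=np.array(P); s=least_squares(lambda v:np.hypot(*(P-v).T)-.106,C,loss="soft_l1",f_scale=.001).x; print("wheel",s,len(P))
    if n=="top": save(p,"top1.png")
E
```

```text
t 4.5 pos [0.4963 0.0952 0.1569] r 0.09145767512553585 th 197.84825207990966 tool z [-0.0001 -0.0006 -1.    ] shift cm [ 0.7008 -0.9375  8.292 ] F [ 0.1856 -0.4349  0.439 ] q [ 0.0509  0.3581 -0.4432  1.9207  0.193   0.9044 -1.747 ] w 0.0034288133844791275
top [0.581  0.1318 3.3061] 220.80735480308664 0 189.4275207251416
wheel [0.585  0.1323] 49
scene [0.5831 0.1325 0.9568] 106.46150595960592 216 54.82299040758109
wheel [0.5783 0.1336] 86
```

View pics/top1.png

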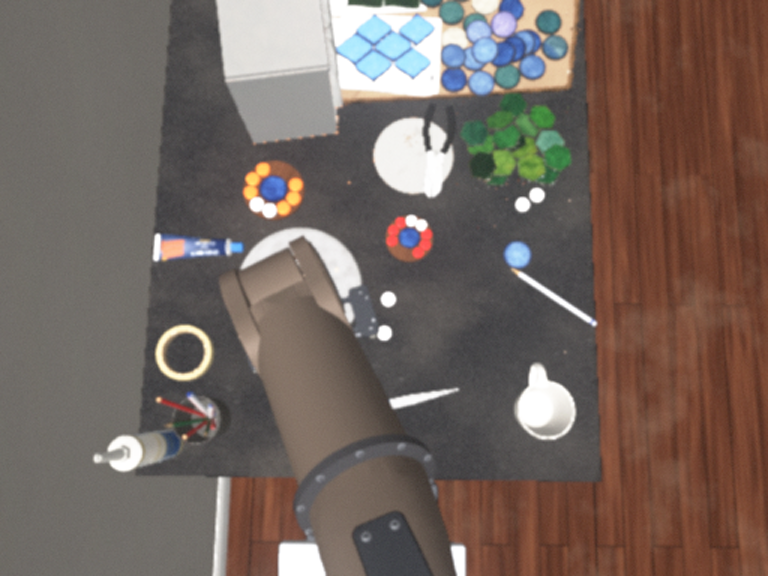

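The top view is blocked by the arm, so I'll track with the scene view. Now I go down over the rim and feel for contact.

>>> carry_out(claw=[0,0,0,0,0,0,0,0,0,0,0,0,0], delta_pos=[[0.2,-0.25,0.5],[0.2,-0.25,0.8],[0.2,-0.25,1],[0.2,-0.25,1],[0,0,1],[0,0,1],[0,0,1],[0,0,0.7],[0,0,0.5],[0,0,0.3],[0,0,0.2],[0,0,0],[0,0,0]], angular=[[0,0,0],[0,0,0],[0,0,0],[0,0,0],[0,0,0],[0,0,0],[0,0,0],[0,0,0],[0,0,0],[0,0,0],[0,0,0],[0,0,0],[0,0,0]])

```text
clock: 5.9
position: [0.5013, 0.1079, 0.077]
ee_rot: [3.104, 0.488, 0.001]
force: [-0.1, -0.0, 0.8]
width: 0.007
gripper_force: 0.0
```

```bash
sed -i 's/^C=.*/C=np.array([.581,.133])/' h.py
python3 - <<'E'
from h import *
np.set_printoptions(precision=4,suppress=True)
rel(C)
p=arm.get_image("scene"); save(p,"s1.png",(150,150,310,270),5)
for l in ("gap","wheel_centre","front_point"):
    for r in arm.place_of(l,p)[:4]: print(l,round(r["conf"],2),np.array(r["centre"])*[512,384],at_z(p,r["centre"],.083))
E
```

```text
t 5.9 pos [0.5013 0.1079 0.077 ] r 0.08356773661590822 th 197.85703775831774 tool z [ 0.0005  0.0001 -1.    ] shift cm [-0.0436  0.0553  0.2971] F [-0.0992 -0.0486  0.7699] q [-0.0109  0.475  -0.4052  1.985   0.2728  0.7334 -1.8394] w 0.006832311743954415
gap 0.87 [267.6224 181.2096] [ 0.6102 -0.0259  0.083 ]
gap 0.79 [186.2144 171.6096] [0.7496 0.1767 0.083 ]
gap 0.59 [262.0928 291.1872] [0.3118 0.1417 0.083 ]
gap 0.52 [209.92   204.9024] [0.6072 0.159  0.083 ]
front_point 0.56 [229.0176 221.6064] [0.5328 0.1331 0.083 ]
front_point 0.18 [172.288  280.8192] [0.4363 0.3318 0.083 ]
```

View pics/s1.png

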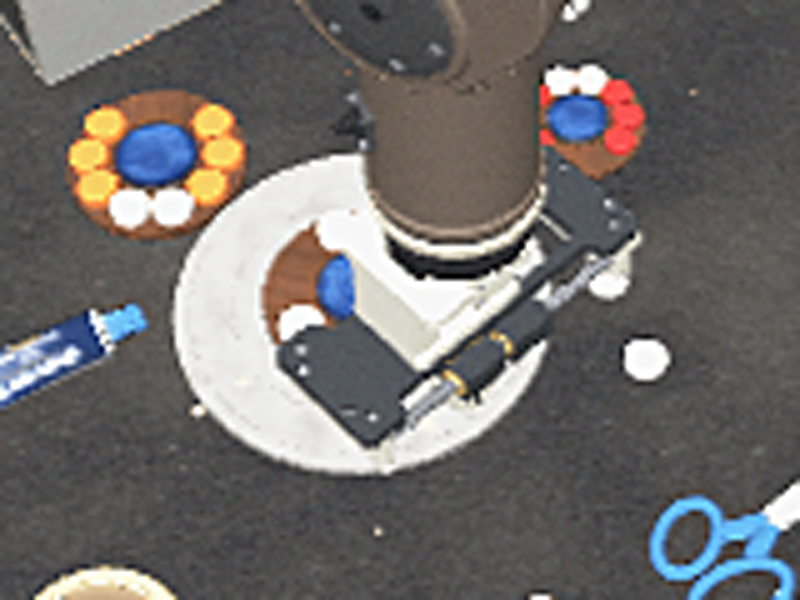

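The scene crop shows the wheel with the gap still at upper left, about (300,270) in the crop, and the gripper over the front rim, clear of the discs. I'll press gently.

>>> carry_out(claw=[0,0,0,0,0], delta_pos=[[0,0,0.1],[0,0,0.1],[0,0,0.1],[0,0,0],[0,0,0]], angular=[[0,0,0],[0,0,0],[0,0,0],[0,0,0],[0,0,0]])

```text
clock: 6.6
position: [0.5012, 0.1079, 0.0744]
ee_rot: [3.103, 0.488, 0.001]
force: [-3.6, -1.0, 11.3]
width: 0.007
gripper_force: 5.4
```

>>> carry_out(claw=[0,0,0,0], delta_pos=[[0,0,0.05],[0,0,0.05],[0,0,0],[0,0,0]], angular=[[0,0,0],[0,0,0],[0,0,0],[0,0,0]])

```text
clock: 7.0
position: [0.5012, 0.1079, 0.0743]
ee_rot: [3.103, 0.488, 0.001]
force: [-7.2, -2.5, 23.0]
width: 0.004
gripper_force: 11.6
```

That is about 12 N/mm, now at 23 N. I'll ease back to about 5 N.

>>> carry_out(claw=[0,0,0], delta_pos=[[0,0,-0.15],[0,0,0],[0,0,0]], angular=[[0,0,0],[0,0,0],[0,0,0]])

```text
clock: 7.3
position: [0.5013, 0.1079, 0.0744]
ee_rot: [3.103, 0.488, 0.001]
force: [-0.3, 0.2, 7.1]
width: 0.003
gripper_force: 3.5
```

>>> carry_out(claw=[0,0,0,0,0,0,0,0,0,0], delta_pos=[[0,0.08,-0.02],[0.002,0.17,0],[0.004,0.25,0],[0.004,0.25,0],[0.004,0.25,0],[0.004,0.25,0],[0.004,0.25,0],[0.004,0.25,0],[0.004,0.25,0],[0.004,0.25,0]], angular=[[0,0,-0.01],[0,0,-0.02],[0,0,-0.03],[0,0,-0.03],[0,0,-0.03],[0,0,-0.03],[0,0,-0.03],[0,0,-0.03],[0,0,-0.03],[0,0,-0.03]])

```text
clock: 8.3
position: [0.511, 0.0872, 0.0744]
ee_rot: [3.008, 0.904, 0.0]
force: [-1.1, -0.9, 4.7]
width: 0.004
gripper_force: 2.8
```

Run:
```python
from h import *
np.set_printoptions(precision=4,suppress=True)
rel(C)
p=arm.get_image("scene"); save(p,"s2.png",(150,150,310,270),5)
for l in ("gap",):
    for r in arm.place_of(l,p)[:4]: print(l,round(r["conf"],2),np.array(r["centre"])*[512,384],at_z(p,r["centre"],.083))
```

```text
t 8.3 pos [0.511  0.0872 0.0744] r 0.08366566555568733 th 213.46429545369455 tool z [ 0.     -0.0002 -1.    ] shift cm [-0.0335  0.0398  0.0441] F [-1.0542 -0.8712  4.7326] q [ 0.0797  0.498  -0.4717  1.9692  0.325   0.748  -1.5705] w 0.0036527656123009934
gap 0.92 [208.6912 208.0128] [0.599  0.1662 0.083 ]
gap 0.7 [263.8848 291.9936] [0.308  0.1387 0.083 ]
gap 0.56 [185.2928 170.9184] [0.7533 0.1782 0.083 ]
gap 0.52 [266.2912 180.096 ] [ 0.6156 -0.0242  0.083 ]
```

View pics/s2.png

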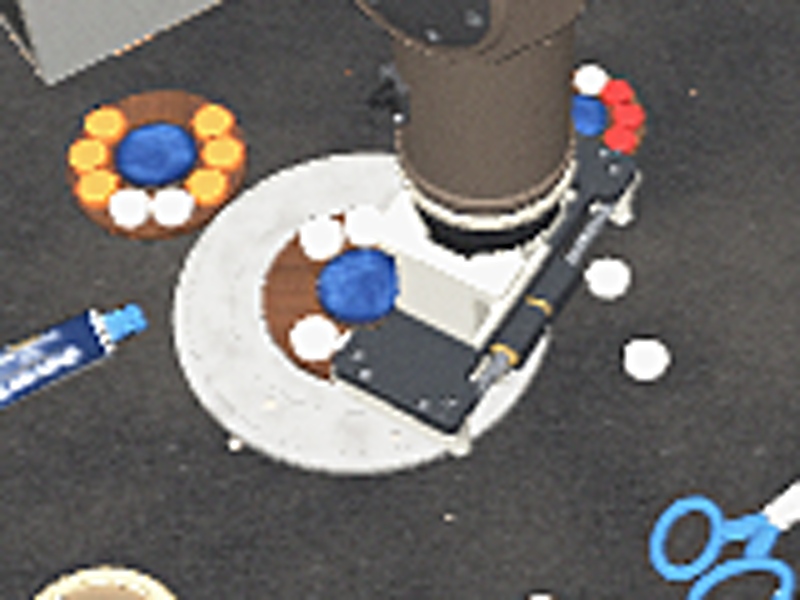

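The wheel follows: the visible disc moved from (340,225) to (320,237) in the crop, at 4.7 N. Continuing.

>>> carry_out(claw=[0,0,0,0,0,0,0,0,0,0,0,0,0,0,0,0,0,0,0,0], delta_pos=[[0.004,0.25,0],[0.004,0.25,0],[0.004,0.25,0],[0.004,0.25,0],[0.004,0.25,0],[0.004,0.25,0],[0.004,0.25,0],[0.004,0.25,0],[0.004,0.25,0],[0.004,0.25,0],[0.004,0.25,0],[0.004,0.25,0],[0.004,0.25,0],[0.004,0.25,0],[0.004,0.25,0],[0.004,0.25,0],[0.004,0.25,0],[0.004,0.25,0],[0.004,0.25,0],[0.004,0.25,0]], angular=[[0,0,-0.03],[0,0,-0.03],[0,0,-0.03],[0,0,-0.03],[0,0,-0.03],[0,0,-0.03],[0,0,-0.03],[0,0,-0.03],[0,0,-0.03],[0,0,-0.03],[0,0,-0.03],[0,0,-0.03],[0,0,-0.03],[0,0,-0.03],[0,0,-0.03],[0,0,-0.03],[0,0,-0.03],[0,0,-0.03],[0,0,-0.03],[0,0,-0.03]])

```text
clock: 10.4
position: [0.5489, 0.0548, 0.0745]
ee_rot: [2.607, 1.751, -0.002]
force: [-1.3, -3.4, 8.0]
width: 0.005
gripper_force: 3.9
```

Run:
```python
from h import *
np.set_printoptions(precision=4,suppress=True)
rel(C)
```

```text
t 10.4 pos [0.5489 0.0548 0.0745] r 0.08451067024142284 th 247.79337605549628 tool z [-0.0004 -0.0016 -1.    ] shift cm [0.0511 0.0158 0.0467] F [-1.3316 -3.4097  7.9629] q [ 0.2405  0.5744 -0.6142  1.8799  0.4417  0.8264 -0.9919] w 0.004508008716991481
```

The force crept up to 8 N, so I lift a hair and continue.

>>> carry_out(claw=[0,0,0,0,0,0,0,0,0,0,0,0,0,0,0,0,0,0,0,0], delta_pos=[[0.004,0.25,-0.02],[0.004,0.25,-0.01],[0.004,0.25,0],[0.004,0.25,0],[0.004,0.25,0],[0.004,0.25,0],[0.004,0.25,0],[0.004,0.25,0],[0.004,0.25,0],[0.004,0.25,0],[0.004,0.25,0],[0.004,0.25,0],[0.004,0.25,0],[0.004,0.25,0],[0.004,0.25,0],[0.004,0.25,0],[0.004,0.25,0],[0.004,0.25,0],[0.004,0.25,0],[0.004,0.25,0]], angular=[[0,0,-0.03],[0,0,-0.03],[0,0,-0.03],[0,0,-0.03],[0,0,-0.03],[0,0,-0.03],[0,0,-0.03],[0,0,-0.03],[0,0,-0.03],[0,0,-0.03],[0,0,-0.03],[0,0,-0.03],[0,0,-0.03],[0,0,-0.03],[0,0,-0.03],[0,0,-0.03],[0,0,-0.03],[0,0,-0.03],[0,0,-0.03],[0,0,-0.03]])

```text
clock: 12.4
position: [0.598, 0.0523, 0.0746]
ee_rot: [-1.972, -2.445, -0.0]
force: [0.4, -0.4, 0.3]
width: 0.005
gripper_force: 0.2
```

Run:
```python
from h import *
np.set_printoptions(precision=4,suppress=True)
rel(C)
p=arm.get_image("scene"); save(p,"s3.png",(150,150,310,270),5)
for r in arm.place_of("gap",p)[:5]:
    X=at_z(p,r["centre"],.083); print(round(r["conf"],2),X,np.degrees(np.arctan2(X[1]-C[1],X[0]-C[0]))%360)
```

```text
t 12.4 pos [0.598  0.0523 0.0746] r 0.08245563678959691 th 282.2427309165125 tool z [-0.0001  0.0003 -1.    ] shift cm [-0.1546  0.0449  0.0637] F [ 0.3572 -0.3631  0.2864] q [ 0.3201  0.6805 -0.749   1.7506  0.5603  0.9367 -0.4479] w 0.0050522686547949695
0.95 [0.304  0.1448 0.083 ] 177.56840960483996
0.93 [0.5578 0.1596 0.083 ] 131.12990941393755
0.8 [ 0.6138 -0.0227  0.083 ] 281.9090405636996
0.55 [0.754  0.1804 0.083 ] 15.321636189235578
```

View pics/s3.png

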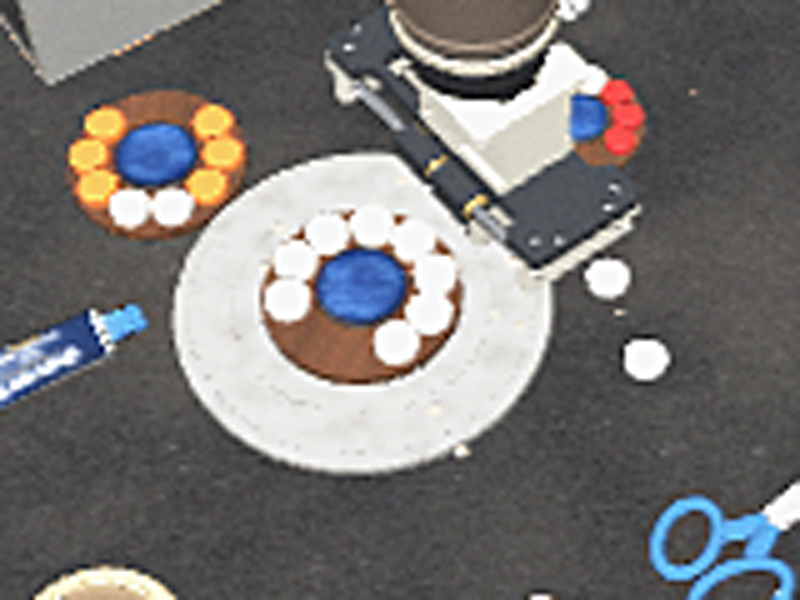

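The full coaster shows now, with the gap at lower left around (325,345) in the crop. Contact was nearly lost at 0.3 N. I'll measure the gap with a tighter template.

```bash
sed -i 's/r<\.075/r<rmax/g' h.py
cat >> h.py <<'E'
def gap(n="scene",png=None):
    p=arm.get_image(n); best=None
    c0=C
    for _ in range(2):
        x,c,k=measure(p,c0,.056); c0=x[:2]
    print(n,"centre",x[:2],"gap deg",np.degrees(x[2])%360,"to go rad",np.radians((180-np.degrees(x[2]))%360),"cost",c,k)
    for r in arm.place_of("gap",p):
        X=at_z(p,r["centre"],.083)
        if np.hypot(*(X[:2]-C))<.06: print("net",r["conf"],np.degrees(np.arctan2(X[1]-x[1],X[0]-x[0]))%360)
    if png: save(p,png,(150,130,310,270),4)
E
python3 - <<'E'
from h import *
np.set_printoptions(precision=4,suppress=True)
gap(); gap("top")
E
```

```text
scene centre [0.5789 0.1324] gap deg 130.10129303101482 to go rad 0.8708967290966314 cost 38.236060622509015 489
net 0.82 107.08188488240344
top centre [0.5828 0.1328] gap deg 129.6754609242839 to go rad 0.8783289014197899 cost 73.90974895965827 598
net 0.92 139.81340186273124
net 0.47 181.30259137337868
```

Both views agree: the gap is at 130° with 0.87 rad to go. I'll restore radius and pressure and continue.

>>> carry_out(claw=[0,0,0,0,0,0,0,0,0,0,0,0,0,0], delta_pos=[[-0.15,0,0],[0,0,0.04],[0,0.08,0],[0.002,0.17,0],[0.004,0.25,0],[0.004,0.25,0],[0.004,0.25,0],[0.004,0.25,0],[0.004,0.25,0],[0.004,0.25,0],[0.004,0.25,0],[0.004,0.25,0],[0.004,0.25,0],[0.004,0.25,0]], angular=[[0,0,0],[0,0,0],[0,0,-0.01],[0,0,-0.02],[0,0,-0.03],[0,0,-0.03],[0,0,-0.03],[0,0,-0.03],[0,0,-0.03],[0,0,-0.03],[0,0,-0.03],[0,0,-0.03],[0,0,-0.03],[0,0,-0.03]])

```text
clock: 14.1
position: [0.6247, 0.0599, 0.0746]
ee_rot: [1.544, 2.734, -0.0]
force: [0.1, -3.0, 5.7]
width: 0.007
gripper_force: 2.5
```

Run:
```python
from h import *
np.set_printoptions(precision=4,suppress=True)
rel(C); gap(); gap("top")
```

```text
t 14.1 pos [0.6247 0.0599 0.0746] r 0.08512869317307091 th 301.0927435196864 tool z [ 0.0011 -0.0007 -1.    ] shift cm [0.1129 0.0346 0.0551] F [ 0.108  -3.0017  5.6637] q [ 0.3349  0.7415 -0.8167  1.6773  0.6253  1.0021 -0.1584] w 0.007476887911148327
scene centre [0.5791 0.1326] gap deg 149.1159883963241 to go rad 0.5390276887082786 cost 40.70063326031747 496
net 0.56 160.024910044512
top centre [0.5841 0.1319] gap deg 149.3747638457262 to go rad 0.534511205092884 cost 48.370365082206376 706
net 0.57 154.68108818571883
```

It tracks one to one, with 0.537 rad to go.

>>> carry_out(claw=[0,0,0,0,0,0,0,0,0,0,0,0,0,0,0,0,0,0,0,0], delta_pos=[[0.01,0.17,0],[0.01,0.25,0],[0.01,0.25,0],[0.01,0.25,0],[0.01,0.25,0],[0.01,0.25,0],[0.01,0.25,0],[0.004,0.25,0],[0.004,0.25,0],[0.004,0.25,0],[0.004,0.25,0],[0.004,0.25,0],[0.004,0.25,0],[0.004,0.25,0],[0.004,0.25,0],[0.004,0.25,0],[0.004,0.25,0],[0.002,0.17,0],[0,0,0],[0,0,0]], angular=[[0,0,-0.02],[0,0,-0.03],[0,0,-0.03],[0,0,-0.03],[0,0,-0.03],[0,0,-0.03],[0,0,-0.03],[0,0,-0.03],[0,0,-0.03],[0,0,-0.03],[0,0,-0.03],[0,0,-0.03],[0,0,-0.03],[0,0,-0.03],[0,0,-0.03],[0,0,-0.03],[0,0,-0.03],[0,0,-0.02],[0,0,0],[0,0,0]])

```text
clock: 16.3
position: [0.6538, 0.0922, 0.0746]
ee_rot: [0.791, 3.039, 0.001]
force: [2.7, -1.5, 4.6]
width: 0.005
gripper_force: 2.5
```

Run:
```python
from h import *
np.set_printoptions(precision=4,suppress=True)
rel(C); gap(png="s4.png"); gap("top")
```

```text
t 16.3 pos [0.6538 0.0922 0.0746] r 0.08345323066770277 th 330.8155161622741 tool z [ 0.001   0.0007 -1.    ] shift cm [-0.0546  0.0077  0.0575] F [ 2.6626 -1.4641  4.6496] q [ 0.3211  0.8276 -0.9196  1.584   0.7181  1.097   0.278 ] w 0.0050814869012494705
scene centre [0.5789 0.1329] gap deg 179.2916765272185 to go rad 0.012362576769197631 cost 39.5163900311427 496
net 0.71 191.63098929683156
top centre [0.5837 0.1325] gap deg 179.2848716048664 to go rad 0.012481345069584385 cost 44.573489006960926 696
net 0.76 195.36561336655132
```

View pics/s4.png

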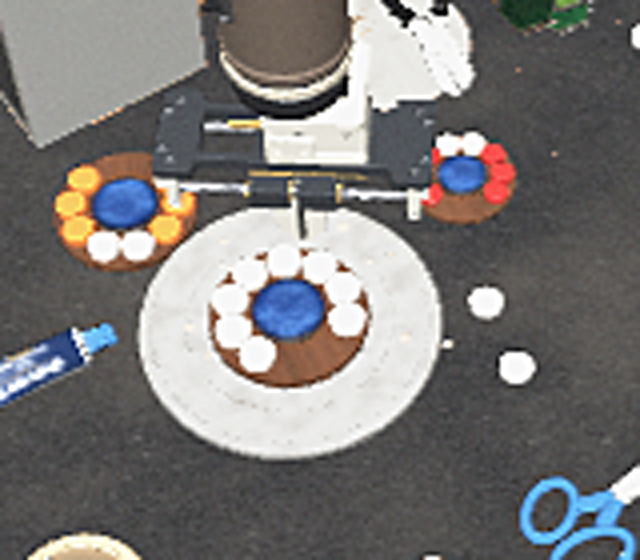

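Both views put the gap at 179.3°, and the crop shows it facing front, at about (310,350). I'll lift straight off and check.

>>> carry_out(claw=[0,0,0,0,0,0,0,0,0,0], delta_pos=[[0,0,-0.1],[0,0,-0.3],[0,0,-0.6],[0,0,-1],[0,0,-1.5],[0,0,-2],[0,0,-2],[0,0,-1.5],[0,0,-1],[0,0,0]], angular=[[0,0,0],[0,0,0],[0,0,0],[0,0,0],[0,0,0],[0,0,0],[0,0,0],[0,0,0],[0,0,0],[0,0,0]])

```text
clock: 17.5
position: [0.6539, 0.0923, 0.1762]
ee_rot: [0.792, 3.038, 0.002]
force: [0.7, -0.3, 0.6]
width: 0.006
gripper_force: 0.0
```

Run:
```python
from h import *
np.set_printoptions(precision=4,suppress=True)
rel(C); gap()
for k in range(2): gap("top")
p=arm.get_image("scene")   # independent check: brown wood pixels in the border ring
f=p["frame"].astype(int); S=[]
for a in np.radians(np.arange(120,241,2)):
    v=[f[int(q[1]),int(q[0])] for q in (px(p,[.579+r*np.cos(a),.1328+r*np.sin(a),.083]) for r in np.arange(.034,.050,.002))]
    v=np.mean(v,0); S.append(v.mean())
S=np.array(S); A=np.arange(120,241,2); print(A[S<130].min(),A[S<130].max())
```

```text
t 17.5 pos [0.6539 0.0923 0.1762] r 0.0835314657362627 th 330.7820649653424 tool z [ 0.0024  0.0005 -1.    ] shift cm [-0.0277 -0.0208 10.2179] F [ 0.6912 -0.3288  0.5556] q [ 0.3472  0.7312 -0.9825  1.4873  0.6246  1.2564  0.3501] w 0.0062095955595435435
scene centre [0.5789 0.1329] gap deg 179.17490593114823 to go rad 0.014400608140140153 cost 39.135226287036694 491
net 0.95 193.94179131048125
top centre [0.5838 0.1325] gap deg 179.22022265166456 to go rad 0.013609682160924211 cost 45.19343082312088 698
net 0.88 184.86171118350632
top centre [0.5838 0.1325] gap deg 179.1941190812738 to go rad 0.014065275410768819 cost 46.225056052059855 703
net 0.69 195.10438932564406
142 218
```

The independent check gives brown wood from 142° to 218°, so the middle is at 180°. The arm is clear, so I'm handing in.

```bash
python3 -c "
from cell import arm
print(arm.sign_off())"
```

```text
the job is handed in; nothing more can be done
None
```

The wheel is turned so the gap faces the front edge, within about 1° by both cameras, with the arm lifted clear and the job handed in at about 18 s; the first touch on the rim briefly reached 23 N before I eased it to about 5 N for the turn.

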